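# Shut the cupboard door and hold the chutney box open

## Robot

A 7-joint arm with a two-finger parallel gripper is mounted at the origin on the work surface. World frame = base frame: x ahead of the robot, y to its left, z up, the work surface at z = 0. Lengths are in mm, angles in rad, forces in N, time in s.
With the tool pointing down it reaches from about 400 to 850 mm from the base axis. Payload 4.4 kg.
Tool frame: the origin (TCP) lies at the centre of the arm's flange, where the gripper is bolted on; the fingertips stand 199 mm ahead of it and the grasp point (between the pads) lies 180 mm ahead of it (manip.pinch_z is the distance from the TCP to the grasp point, in mm); x points along the fingers, y is the direction in which the jaws open and shut, and the axes are right-handed (so a half turn about x gives the same grasp; the last joint's range is limited). The gripper opens to 94 mm and grips with 3 to 60 N. Pads are 16 mm wide; open, the fingers measure 119 mm over their backs; the gripper's body (75 mm by 177 mm) begins 78 mm behind the grasp point.
Start: joints at [-1.191, 0.628, 0.038, 1.517, -0.027, 0.996, -0.02], TCP at [280.251, 586.494, 404.678] pointing down, gripper open.
Joint ranges: [-3.06, 3.06], [-0.37, 2.12], [-1.25, 1.32], [0.18, 2.47], [-1.1, 4.24], [0.23, 1.98], [-2.94, 2.94]. Speed limits (rad/s): [2.57, 2.57, 3.14, 3.14, 3.14, 3.14, 3.14].

## Interface

Orientations are given as a unit quaternion [x, y, z, w].
In Python, from station import manip gives the robot as it stands.
- The arm moves only by the tool arm_command, never from a script. Its argument "steps" is one flat list of numbers, 7 for each row, row after row: the shift along the tool's x, y, z in units of 400 mm (1.0 is 400 mm), then the turn, a rotation vector about the tool's x, y, z in units of 90 degrees (1.0 is 90 degrees), then the closure, from 0 (fully open) to 1 (shut). In form: [x, y, z, ax, ay, az, gripper, x, y, z, ax, ay, az, gripper, ...]. A call has exactly 5 rows; each row shifts and turns the pose as measured when the row begins, along the tool's axes as they then stand; what a row does not reach is not made up. A row lasts 1/8 s, in which the tool goes at most 62.5 mm and 10.7 degrees, less where a joint would pass 70% of its speed; a pose out of reach is approached as far as the arm can. A call with a number of a shift or a turn outside -1 to 1 is refused whole. A call with a gripper value outside its range is refused whole. The fingers move at their own pace and stop on an object; "squeeze" is the grip in N (left out, the last holds). Time passes only in rows, so rows that do not move let the fingers close, or fill a call up. It gives the time, the measured TCP pose, the force and the opening at its end, in the units of the state.
- manip.get_state(): the state, without advancing time (a new reading comes with each control period).
- manip.read_camera(name): name is "side" or "top"; returns a dict with "color" (384x512x3 uint8, red, green, blue), "intrinsics" (3x3 intrinsics, pixels), "rvec" (rotation vector, rad) and "tvec" (3), from world to camera coordinates, as OpenCV has them. Camera axes: x right, y down, z forward; pixel columns grow to the right and rows downward; lengths in mm; the calibration is good to about 2 mm. A picture is of the moment at which its call begins. There is no depth.
- manip.job_done(): hands the job in, once; it reports no verdict.
The state is a dict: "t": time; "joint_pos": joint angles; "joint_vel": joint speeds; "tau": joint torques, N m; "position": TCP position; "eef_rot": TCP orientation; "ft_force": force on the tool from outside, world axes, zero at the start; "wrist_torque": the same for the moment, N m; "grip_width": opening from 0.0 (shut) to 1.0 (fully open).
Only numpy, scipy, OpenCV 4.12 (cv2) and the standard library are available. Lean on these libraries where they do the work, as an engineer would, in place of code of your own. Each camera call takes 0.05 s, during which the arm holds its last target.

## Task

The small cupboard's swing door is standing open in the way of serving: push it shut until it seats on its catch. Then lift the hinged lid of the chutney box to 50 degrees open and finish while still holding it there for the cook to spoon from, since the lid springs shut when let go. Leave the idli stand, the tongs and the ramekin where they are.

Things in the scene. Friction and masses are not known exactly. Their poses are not given: they have to be found in the camera images.
- cupboard: Counter-top wooden spice cupboard that does not move, 240 mm wide, 160 mm deep, 200 mm high, to the robot's left. Origin: centre of its underside. Its own -x is the front (the door side), which faces about the robot's right (world -y); its own +y points roughly back towards the robot and is the hinge side.
- cup_door (a joint): Door angle about its upright hinge, rad: 0 shut, up to 1.5 open. Flat cream panel without handle, 225 mm wide, 14 mm thick, from 15 to 185 mm above the slab; its free edge swings out to world -y. Damped; stays where left. Over the last 0.07 rad a sprung roller catch resists (about 5 N near the free edge), then snaps it to 0 and keeps it there; seated it reads under 0.02.
- door_hinge (a point): Point on the door's hinge line at the height of the door's top edge (185 mm above the slab), at the inner face of the door. The hinge is at the cupboard's front edge nearer the robot.
- door_edge (a point): Top corner of the door's free edge on its outer face (the face to push on): 225 mm from the hinge line along the door and 14 mm out from the inner face. It moves with the door.
- chutney_box: Plastic chutney box that stands fast on the slab, 140 mm deep (its x), 120 mm wide (its y), 70 mm high without the lid. Origin: centre of its underside. Its own -x is the front, about towards the robot; the lid's hinge is along the top of its far (+x) side.
- chutney_lid (a joint): Opening angle of the box's lid, rad: 0 shut, up to 1.4; 50 degrees is 0.873. Lid plate 142 x 124 x 6 mm. Gravity and a light spring shut it from any angle (about 1 to 2 N at the bar hold it up).
- lid_hinge (a point): Middle of the lid's hinge line, which runs along the box's y at 70 mm above the slab, at the far rim of the box.
- lid_bar (a point): Middle of the lid's round steel handle bar, 10 mm thick, 90 mm long, parallel to the hinge line, on a rod at each end; 43 mm clear gap from bar to lid plate. It lies 190 mm from the hinge line along the lid and 12 mm above the plate's underside, 82 mm above the slab when shut. It moves with the lid; fingers pinching it from above can stay upright while the bar turns between them.
- idli_stand: Bystander: steel stand of three round plates 140 mm across on a rod, 225 mm high with its ring. Origin: centre of its underside.
- tongs: Bystander: steel tongs lying flat, about 230 mm long, 90 mm wide, 14 mm high. Origin: near the middle, at the underside.
- ramekin: Bystander: round ceramic ramekin, 84 mm across, 45 mm high. Origin: centre of its underside.
There are look-alikes about, which are no part of the job. What is meant by the chutney_box is not black or brown, and is the larger of those in its own colour.

How it is judged:
By the outcome, as a careful person would: the job done as asked, in the order asked, and still so for the second after the job is handed in, while the arm keeps its last pose, push and grip.
It also fails if it takes over 64 s, if anything falls off the work surface, if the arm or the gripper's body presses on something with over 40 N, if the wrist force passes 120 N, or if a joint passes its speed limit or range.

## Working session

There is one attempt and no reset: what is moved stays moved. The work goes in short steps, Python scripts to look and compute and a tool call to move; the robot and the scene stay as the last step left them, time stands still between calls to the robot, and variables do not carry over. Pictures are saved under pics/ and viewed, and the job is handed in when it is done.

Besides the shell and the picture viewer there is one more tool, called after "Emit:" by a JSON object that holds its "fn" and its "kwargs". arm_command: Moves the arm, as the interface text tells. Shifts and turns lie within -1 to 1; 1 stands for 400 mm of shift or 90 degrees of turn. Its arguments: {"type":"object","properties":{"steps":{"type":"array"},"squeeze":{"type":"number"}},"required":["steps"]}

```bash
ls; mkdir -p pics
python3 - <<'E'
from station import manip
import cv2
for n in("side","top"):
    r=manip.read_camera(n); cv2.imwrite(f"pics/{n}0.png",cv2.cvtColor(r["color"],cv2.COLOR_RGB2BGR)); print(n,r["intrinsics"],r["rvec"],r["tvec"])
s=manip.get_state()
for k in s: print(k,s[k])
E
```

```text
pics
side [[355.42983246   0.         249.94878251]
 [  0.         355.42983246 191.64651214]
 [  0.           0.           1.        ]] [ 2.332372   -0.89967064  0.32663122] [-431.80728854  377.41708253  886.61797614]
top [[357.85519143   0.         260.46202715]
 [  0.         357.85519143 190.97003695]
 [  0.           0.           1.        ]] [ 2.08681237 -2.09675469  0.25839863] [ 34.60655265 621.54278234 929.39199606]
t 0.1
joint_pos [-1.19081379  0.62925458  0.03851289  1.51821401 -0.02703086  0.99634254
 -0.0200185 ]
joint_vel [ 2.23205441e-03 -1.59093572e-03  6.11338701e-05 -2.74918316e-03
  1.80757470e-03  1.29233787e-03  5.85900868e-04]
tau [ 2.14751824e-03 -5.50790763e+01  1.14739548e+00 -1.87114424e+01
 -5.20337233e-02  1.91390282e-02  6.06373942e-05]
position [280.14333643 586.25473006 403.86370975]
eef_rot [ 0.15574885  0.68972969 -0.15692485  0.6894852 ]
ft_force [-0.49462778 -0.85479334  0.11471892]
wrist_torque [0.00224117 0.0011273  0.02458818]
grip_width 1.0020049086210483
```

View pics/side0.png

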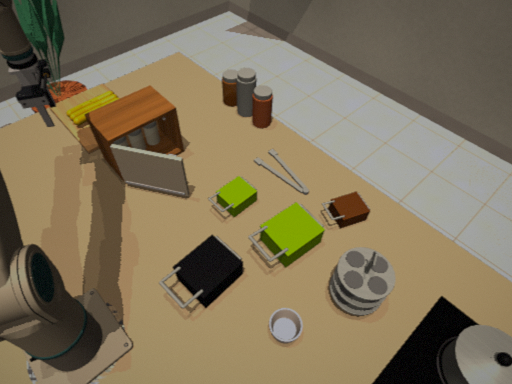

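View pics/top0.png

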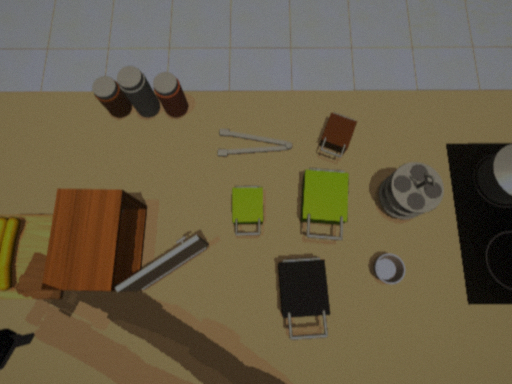

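Run:
```python
import cv2
a=cv2.imread("pics/top0.png");b=cv2.imread("pics/side0.png")
def z(im,x,y,w,h,s,n): cv2.imwrite(n,cv2.resize(im[y:y+h,x:x+w],None,fx=s,fy=s,interpolation=cv2.INTER_CUBIC))
z(a,40,170,190,140,4,"pics/z1.png");z(a,280,150,90,100,6,"pics/z2.png")
z(b,80,80,130,130,4.6,"pics/z3.png");z(b,240,190,100,90,6,"pics/z4.png")
```

```text
(no output)
```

View pics/z1.png

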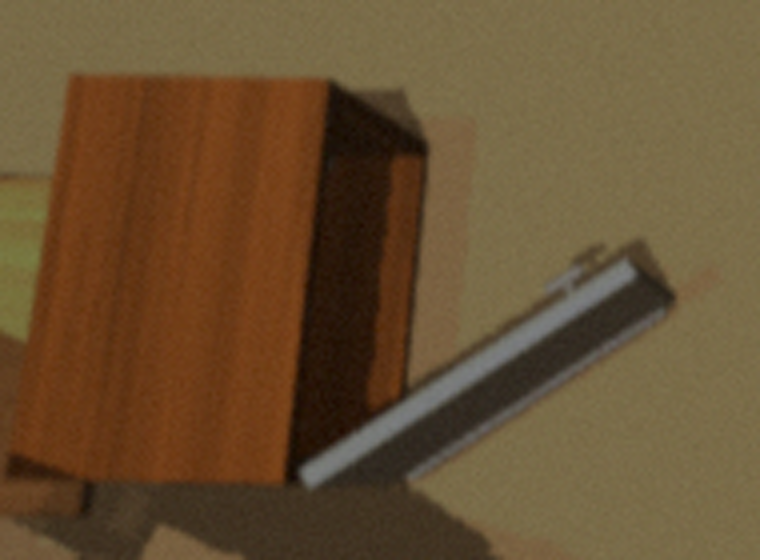

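View pics/z2.png

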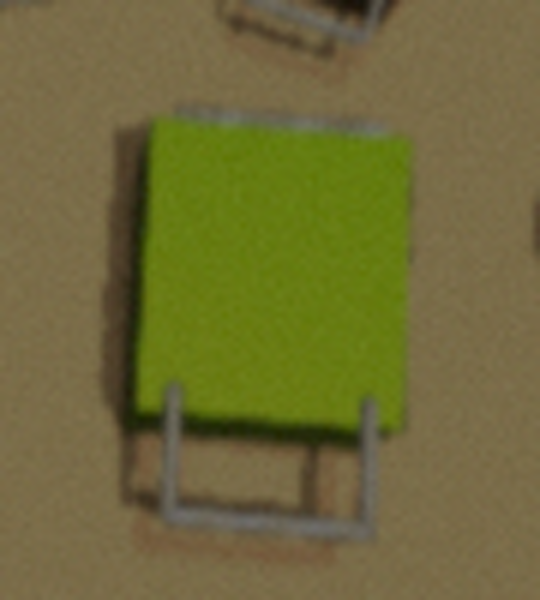

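View pics/z3.png

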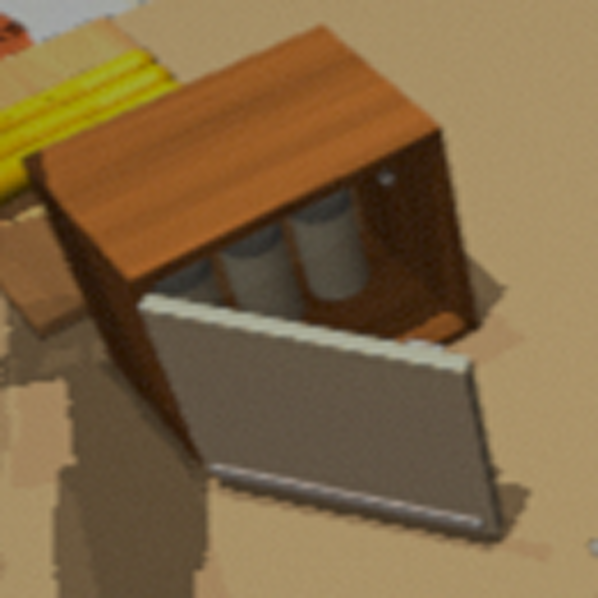

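View pics/z4.png

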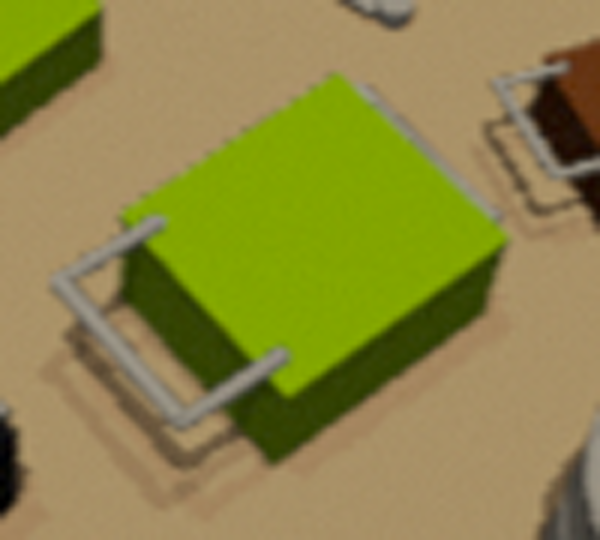

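```bash
cat > h.py <<'E'
import numpy as np,cv2
from scipy.spatial.transform import Rotation as R
C={"side":(355.42983246,249.94878251,191.64651214,[2.332372,-0.89967064,0.32663122],[-431.80728854,377.41708253,886.61797614]),
"top":(357.85519143,260.46202715,190.97003695,[2.08681237,-2.09675469,0.25839863],[34.60655265,621.54278234,929.39199606])}
def ray(c,p):
    f,cx,cy,r,t=C[c];M=R.from_rotvec(r).as_matrix();o=-M.T@np.array(t)
    return o,M.T@np.array([(p[0]-cx)/f,(p[1]-cy)/f,1])
def onz(c,p,z):
    o,d=ray(c,p);return (o+d*(z-o[2])/d[2]).round(1)
def tri(a,b):
    o1,d1=ray("top",a);o2,d2=ray("side",b)
    s=np.linalg.lstsq(np.c_[d1,-d2],o2-o1,rcond=None)[0]
    p,q=o1+d1*s[0],o2+d2*s[1];return ((p+q)/2).round(1),np.linalg.norm(p-q).round(1)
E
python3 - <<'E'
from h import *
T=lambda p,s,ox,oy:(p[0]/s+ox-.3,p[1]/s+oy-.3)
for p in[(72,76),(328,80),(287,484)]: print("cup",onz("top",T(p,4,40,170),200))
for n,p in dict(hin=(298,472),hout=(310,490),fin=(625,258),fout=(638,272)).items(): print(n,onz("top",T(p,4,40,170),185))
for n,p in dict(hin=(145,296),hout=(150,304),fin=(470,357),fout=(468,372)).items(): print("side",n,onz("side",T(p,4.6,80,80),185))
for p in [(31,160),(322,27),(440,130),(132,278)]: print("side cup",onz("side",T(p,4.6,80,80),200))
for a,b in [((170,517),(62,280)),((370,527),(180,415))]:
    A=T(a,6,280,150);B=T(b,6,240,190);print("bar",onz("top",A,82),onz("side",B,82),tri(A,B))
for p in[(152,120),(410,135),(400,430),(140,412)]: print("lid",onz("top",T(p,6,280,150),76))
for n,p in dict(idli=(424,175),tong1=(222,133),tong2=(290,147),ram=(389,268)).items(): print(n,onz("top",p,40))
print(onz("top",(424,175),225), onz("top",(400,190),70))
for p in[(279,262),(327,260),(329,316),(283,318),(290,338),(327,336)]: print("black",onz("top",p,76))
for p in[(233,187),(262,187),(262,222),(234,222),(237,235),(262,235)]: print("sm",onz("top",p,50))
E
```

```text
cup [598.9 530.2 200. ]
cup [595.7 372.7 200. ]
cup [356.6 374.9 200. ]
hin [362.9 375.1 185. ]
hout [352.8 367.2 185. ]
fin [487.3 188.8 185. ]
fout [478.8 180.6 185. ]
side hin [359.5 371.8 185. ]
side hout [358.3 362.9 185. ]
side fin [484.5 186.3 185. ]
side fout [475.9 176.5 185. ]
side cup [363.  526.8 200. ]
side cup [595.  525.4 200. ]
side cup [591.  367.3 200. ]
side cup [357.1 375.2 200. ]
bar [494.3 -96.6  82. ] [494.8 -97.6  82. ] (array([494.8, -97. ,  80.9]), np.float64(0.8))
bar [ 489.4 -186.7   82. ] [ 486.8 -184.    82. ] (array([ 487.6, -185.4,   84.1]), np.float64(3.5))
lid [683.8 -95.9  76. ]
lid [ 675.8 -218.2   76. ]
lid [ 534.4 -204.5   76. ]
lid [543.3 -85.4  76. ]
idli [ 677.1 -450.9   40. ]
tong1 [812.9 147.6  40. ]
tong2 [766.7 -57.9  40. ]
ram [ 409.4 -323.1   40. ]
[ 622.4 -362.4  225. ] [ 624.3 -363.5   70. ]
black [425.4 -17.1  76. ]
black [ 430.1 -145.9   76. ]
black [ 287.7 -144.    76. ]
black [283.3 -24.9  76. ]
black [235.  -41.8  76. ]
black [ 239.3 -136.4   76. ]
sm [640.5 111.   50. ]
sm [640.1  27.1  50. ]
sm [537.9  27.7  50. ]
sm [538.3 106.8  50. ]
sm [501.5  97.9  50. ]
sm [501.2  27.9  50. ]
```

```bash
cat >> h.py <<'E'
def plan(pos,yaw_y,rows=None,quiet=False):
    """target TCP pos, tool down, tool y along world heading yaw_y deg; prints delta in tool units"""
    from station import manip
    s=manip.get_state();M=R.from_quat(s["eef_rot"]);p=np.array(s["position"])
    y=np.array([np.cos(np.radians(yaw_y)),np.sin(np.radians(yaw_y)),0]);x=np.array([0,0,-1.]);Z=np.cross(x,y)
    G=R.from_matrix(np.c_[x,y,Z])
    d=M.inv().apply(np.array(pos)-p)/400;a=(M.inv()*G).as_rotvec()/(np.pi/2)
    print("t",s["t"],"p",p.round(1),"F",np.round(s["ft_force"],1),"w",round(s["grip_width"],3))
    print("axes\n",M.as_matrix().round(3));print("d",d.round(3),"mm",(d*400).round(1),"turn",a.round(3))
E
python3 - <<'E'
from h import *
plan([380,130,325],0)
plan([380,130,325],180)
E
```

```text
t 0.1 p [280.1 586.3 403.9] F [-0.5 -0.9  0.1] w 1.002
axes
 [[-0.001  0.431  0.902]
 [-0.002  0.902 -0.431]
 [-1.    -0.002  0.   ]]
d [ 0.199 -0.921  0.717] mm [  79.5 -368.5  286.8] turn [0.716 0.001 0.001]
t 0.1 p [280.1 586.3 403.9] F [-0.5 -0.9  0.1] w 1.002
axes
 [[-0.001  0.431  0.902]
 [-0.002  0.902 -0.431]
 [-1.    -0.002  0.   ]]
d [ 0.199 -0.921  0.717] mm [  79.5 -368.5  286.8] turn [-1.284e+00 -1.000e-03  1.000e-03]
```

Emit:
{"fn": "arm_command", "kwargs": {"steps": [-0.15, 0, 0, 0, 0, 0, 1, -0.02, -0.115, 0.09, 0, 0, 0, 1, 0, -0.115, 0.09, 0, 0, 0, 1, 0, -0.115, 0.09, 0, 0, 0, 1, 0, -0.115, 0.09, 0, 0, 0, 1], "squeeze": 20}}

```text
t: 0.72
position: [330.6, 356.3, 471.6]
eef_rot: [0.153, 0.691, -0.155, 0.69]
ft_force: [1.0, 0.3, 0.3]
grip_width: 0.501
```

Emit:
{"fn": "arm_command", "kwargs": {"steps": [0, -0.115, 0.09, 0, 0, 0, 1, 0, -0.115, 0.09, 0, 0, 0, 1, 0, -0.115, 0.09, 0, 0, 0, 1, 0, -0.115, 0.09, 0, 0, 0, 1, 0, 0, 0, 0.11, 0, 0, 1]}}

```text
t: 1.35
position: [383.6, 115.9, 471.9]
eef_rot: [0.215, 0.673, -0.218, 0.673]
ft_force: [-0.4, 0.1, 0.2]
grip_width: 0.007
```

Emit:
{"fn": "arm_command", "kwargs": {"steps": [0, 0, 0, 0.11, 0, 0, 1, 0, 0, 0, 0.11, 0, 0, 1, 0, 0, 0, 0.11, 0, 0, 1, 0, 0, 0, 0.11, 0, 0, 1, 0, 0, 0, 0.11, 0, 0, 1]}}

```text
t: 1.98
position: [382.9, 113.8, 471.2]
eef_rot: [0.485, 0.512, -0.489, 0.513]
ft_force: [-0.1, -0.0, 0.5]
grip_width: 0.003
```

Run:
```python
from h import *
plan([380,130,325],0)
```

```text
t 1.975 p [382.9 113.8 471.2] F [-0.1 -0.   0.5] w 0.003
axes
 [[-0.003  0.999  0.05 ]
 [-0.004  0.05  -0.999]
 [-1.    -0.003  0.004]]
d [ 0.365 -0.004 -0.042] mm [146.1  -1.6 -16.9] turn [0.032 0.003 0.002]
```

Emit:
{"fn": "arm_command", "kwargs": {"steps": [0.12, 0, 0, 0.03, 0, 0, 1, 0.12, 0, 0, 0, 0, 0, 1, 0.12, 0, 0, 0, 0, 0, 1, 0, 0.05, -0.09, 0, 0, 0, 1, 0, 0.05, -0.09, 0, 0, 0, 1]}}

```text
t: 2.6
position: [423.0, 184.3, 322.7]
eef_rot: [-0.499, -0.498, 0.504, -0.499]
ft_force: [0.7, -0.8, -0.2]
grip_width: 0.006
```

Run:
```python
from h import *
plan([441,206,325],0)
from station import manip
import cv2
r=manip.read_camera("side"); cv2.imwrite("pics/side1.png",cv2.cvtColor(r["color"],cv2.COLOR_RGB2BGR))
```

```text
t 2.6 p [423.  184.3 322.7] F [ 0.7 -0.8 -0.2] w 0.006
axes
 [[-0.003  1.    -0.006]
 [-0.006 -0.006 -1.   ]
 [-1.    -0.003  0.006]]
d [-0.006  0.045 -0.054] mm [ -2.5  17.9 -21.8] turn [-0.004  0.004  0.002]
```

View pics/side1.png

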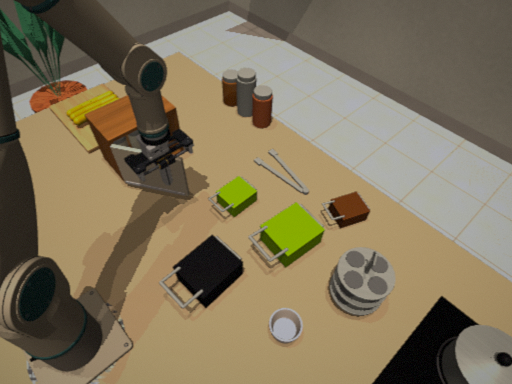

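Emit:
{"fn": "arm_command", "kwargs": {"steps": [0, 0.045, -0.055, 0, 0, 0, 1, 0, 0.052, -0.036, 0, 0, 0, 1, 0, 0.052, -0.036, 0, 0, 0, 1, 0, 0.032, -0.034, 0, 0, 0, 1, 0, 0.032, -0.034, 0, 0, 0, 1]}}

```text
t: 3.28
position: [510.1, 269.3, 319.9]
eef_rot: [-0.496, -0.501, 0.503, -0.5]
ft_force: [0.0, -0.7, -0.2]
grip_width: 0.008
```

Emit:
{"fn": "arm_command", "kwargs": {"steps": [0, 0.025, -0.03, 0, 0, 0, 1, 0, 0.02, -0.035, 0, 0, 0, 1, 0, 0.015, -0.035, 0, 0, 0, 1, 0, 0, -0.02, 0, 0, 0, 1, 0, 0, -0.02, 0, 0, 0, 1]}}

```text
t: 3.9
position: [534.2, 326.6, 317.4]
eef_rot: [-0.494, -0.501, 0.505, -0.5]
ft_force: [0.3, -1.2, -0.1]
grip_width: 0.004
```

Run:
```python
from h import *
plan([541,347,320],0)
from station import manip
import cv2
for n in("side","top"):
    r=manip.read_camera(n); cv2.imwrite(f"pics/{n}2.png",cv2.cvtColor(r["color"],cv2.COLOR_RGB2BGR))
```

```text
t 3.9 p [534.2 326.6 317.4] F [ 0.3 -1.2 -0.1] w 0.004
axes
 [[-0.012  1.     0.002]
 [-0.01   0.002 -1.   ]
 [-1.    -0.012  0.01 ]]
d [-0.007  0.017 -0.051] mm [ -2.8   6.8 -20.4] turn [0.001 0.006 0.007]
```

View pics/side2.png

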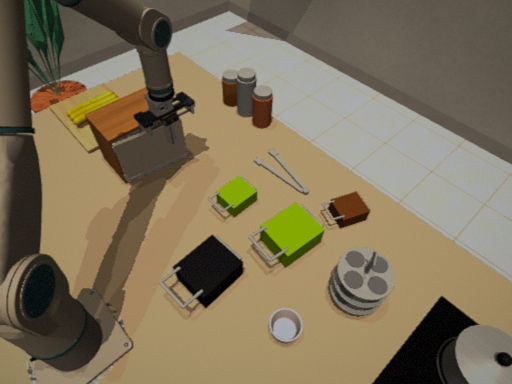

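View pics/top2.png

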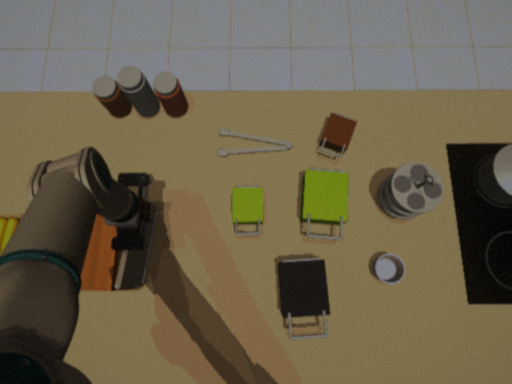

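Emit:
{"fn": "arm_command", "kwargs": {"steps": [-0.01, 0, -0.02, 0, 0, 0, 1, 0, 0, -0.02, 0, 0, 0, 1, 0, 0, -0.02, 0, 0, 0, 1, 0, 0, -0.02, 0, 0, 0, 1, 0, 0, -0.02, 0, 0, 0, 1]}}

```text
t: 4.62
position: [536.0, 353.6, 322.1]
eef_rot: [-0.489, -0.493, 0.515, -0.502]
ft_force: [-4.0, -18.6, 8.8]
grip_width: 0.003
```

Emit:
{"fn": "arm_command", "kwargs": {"steps": [0, 0, -0.02, 0, 0, 0, 1, 0, 0, -0.02, 0, 0, 0, 1, 0, 0, 0.02, 0, 0, 0, 1, 0, 0, 0.05, 0, 0, 0, 1, 0, 0, 0.12, 0, 0, 0, 1]}}

```text
t: 5.25
position: [534.9, 284.3, 326.5]
eef_rot: [-0.482, -0.49, 0.522, -0.505]
ft_force: [1.0, -0.6, -0.0]
grip_width: 0.004
```

Emit:
{"fn": "arm_command", "kwargs": {"steps": [0, 0, 0.13, 0, 0, 0, 1, 0, 0, 0.13, 0, 0, 0, 1, -0.1, 0, 0.1, 0, 0, 0, 1, -0.1, 0, 0.1, 0, 0, 0, 1, 0, 0, 0.13, 0, 0, 0, 1]}}

```text
t: 5.88
position: [533.6, 46.0, 422.5]
eef_rot: [-0.484, -0.491, 0.518, -0.506]
ft_force: [0.5, -0.9, -0.7]
grip_width: 0.002
```

Run:
```python
from h import *
plan([492,-141,362],-4)
from station import manip
import cv2
for n in("side","top"):
    r=manip.read_camera(n); c=cv2.cvtColor(r["color"],cv2.COLOR_RGB2BGR);cv2.imwrite(f"pics/{n}3.png",c)
    if n=="top": cv2.imwrite("pics/z5.png",cv2.resize(c[170:310,40:230],None,fx=4,fy=4,interpolation=cv2.INTER_CUBIC))
```

```text
t 5.875 p [533.6  46.  422.5] F [ 0.5 -0.9 -0.7] w 0.002
axes
 [[-0.019  1.    -0.005]
 [-0.05  -0.005 -0.999]
 [-0.999 -0.018  0.05 ]]
d [ 0.176 -0.099  0.46 ] mm [ 70.6 -39.5 183.9] turn [0.041 0.032 0.011]
```

View pics/side3.png

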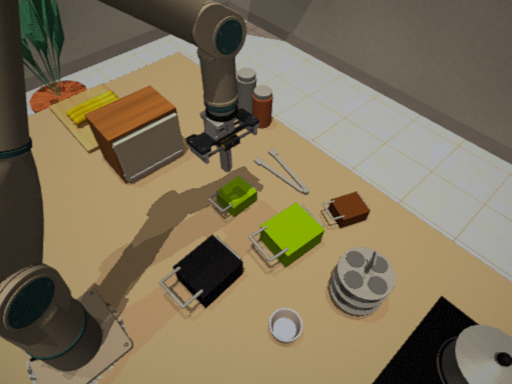

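View pics/z5.png

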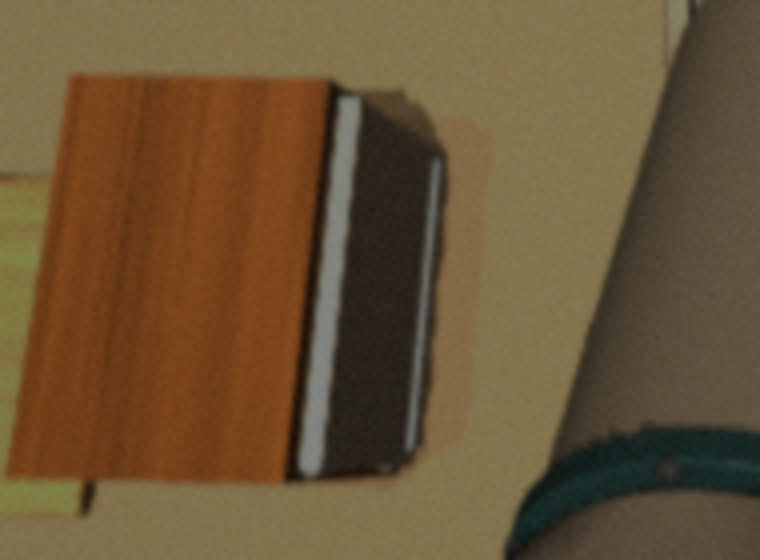

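Run:
```python
from h import *
z=cv2.imread("pics/z5.png").astype(int)
# door strip: bright & low saturation rows -> left/right edge
P={k:[] for k in"lrc"}
for v in range(110,461,10):
    row=z[v,250:420];m=(row.min(1)>105)&(row.max(1)-row.min(1)<40)
    i=np.where(m)[0]
    i=i[i<i.min()+45] if len(i) else i
    b=(z[v,250:420,2]-z[v,250:420,0]>35);j=np.where(b)[0];
    if len(i)<5: continue
    for k,u,h in(("l",i.min(),185),("r",i.max(),185),("c",j[j<i.min()].max(),200)):
        P[k].append(onz("top",((250+u)/4+40-.3,v/4+170-.3),h)[:2])
for k in P:
    a=np.array(P[k]);f=np.polyfit(a[:,0],a[:,1],1);print(k,len(a),a[0],a[-1],"slope",f[0].round(4))
```

```text
l 36 [580.2 368.3] [369.7 373.4] slope -0.0242
r 36 [580.2 358.9] [369.7 363.5] slope -0.0202
c 36 [576.7 371. ] [369.9 375.6] slope -0.0188
```

Emit:
{"fn": "arm_command", "kwargs": {"steps": [0, -0.02, 0.1, 0.04, 0.03, 0.01, 0.6, 0.02, -0.025, 0.12, 0, 0, 0, 0.6, 0.04, -0.025, 0.12, 0, 0, 0, 0.6, 0.06, -0.025, 0.12, 0, 0, 0, 0.6, 0, 0, 0, 0, 0, 0, 0.6]}}

```text
t: 6.6
position: [481.3, -144.2, 375.9]
eef_rot: [0.519, 0.478, -0.519, 0.482]
ft_force: [0.4, 0.3, -0.3]
grip_width: 0.4
```

Run:
```python
from h import *
plan([491,-141,362],-4.2)
```

```text
t 6.6 p [ 481.3 -144.2  375.9] F [ 0.4  0.3 -0.3] w 0.4
axes
 [[ 0.004  0.997 -0.078]
 [-0.003 -0.078 -0.997]
 [-1.     0.004  0.003]]
d [ 0.035  0.024 -0.01 ] mm [13.9  9.4 -4. ] turn [-0.003  0.002 -0.002]
```

Emit:
{"fn": "arm_command", "kwargs": {"steps": [0, 0.024, -0.01, 0, 0, 0, 0.6, 0.06, 0, 0, 0, 0, 0, 0.6, 0.06, 0, 0, 0, 0, 0, 0.6, 0.06, 0, 0, 0, 0, 0, 0.6, 0, 0, 0, 0, 0, 0, 0.6]}}

```text
t: 7.22
position: [499.0, -131.6, 304.1]
eef_rot: [0.52, 0.481, -0.512, 0.487]
ft_force: [-0.7, -0.0, -0.6]
grip_width: 0.398
```

Run:
```python
from h import *
plan([491,-141,261],-4.2)
from station import manip
import cv2
for n,o in(("side",(210,150)),("top",(260,140))):
    r=manip.read_camera(n); c=cv2.cvtColor(r["color"],cv2.COLOR_RGB2BGR)
    x,y=o;cv2.imwrite(f"pics/{n}4.png",cv2.resize(c[y:y+120,x:x+140],None,fx=5,fy=4.9,interpolation=cv2.INTER_CUBIC))
```

```text
t 7.225 p [ 499.  -131.6  304.1] F [-0.7 -0.  -0.6] w 0.398
axes
 [[ 0.014  0.998 -0.064]
 [ 0.001 -0.064 -0.998]
 [-1.     0.014 -0.002]]
d [ 0.107 -0.02   0.025] mm [43. -8. 10.] turn [ 0.006 -0.001 -0.009]
```

View pics/side4.png

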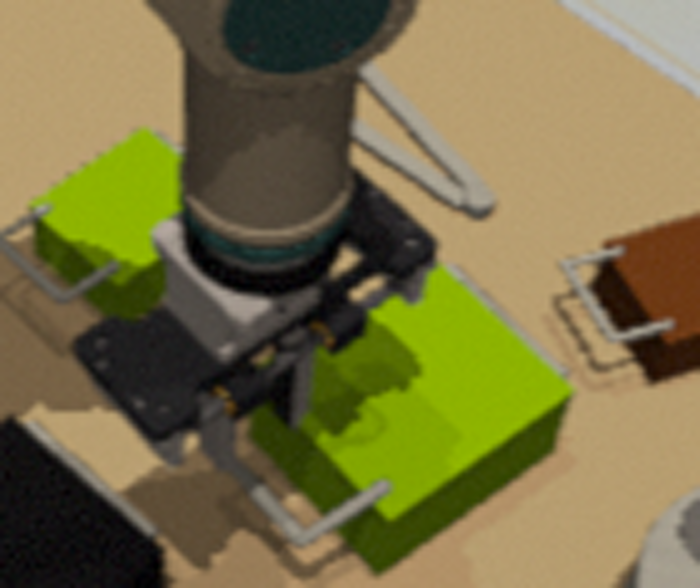

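View pics/top4.png

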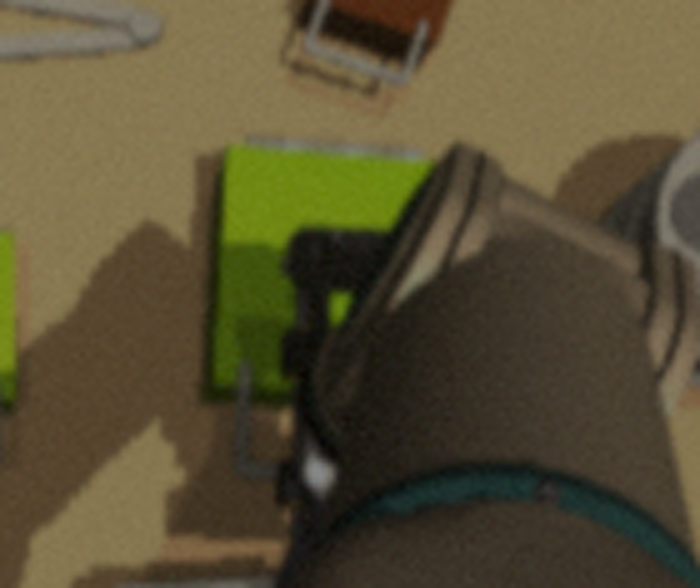

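Emit:
{"fn": "arm_command", "kwargs": {"steps": [0, -0.02, 0.025, 0, 0, 0, 0.6, 0, 0, 0, 0, 0, -0.01, 0.6, 0.03, 0, 0, 0, 0, 0, 0.6, 0.02, 0, 0, 0, 0, 0, 0.6, 0, 0, 0, 0, 0, 0, 0.6]}}

```text
t: 7.95
position: [491.3, -142.4, 286.6]
eef_rot: [0.517, 0.483, -0.514, 0.485]
ft_force: [-0.1, 0.2, 0.0]
grip_width: 0.4
```

Run:
```python
from h import *
plan([491,-141,261],-4.2)
```

```text
t 7.95 p [ 491.3 -142.4  286.6] F [-0.1  0.2  0. ] w 0.4
axes
 [[ 0.005  0.998 -0.064]
 [ 0.001 -0.064 -0.998]
 [-1.     0.005 -0.001]]
d [ 0.064 -0.001 -0.003] mm [25.6 -0.5 -1.4] turn [ 0.006 -0.001 -0.003]
```

Aligned within about 1 mm. Descend and pinch.

Emit:
{"fn": "arm_command", "kwargs": {"steps": [0.03, 0, 0, 0, 0, 0, 0.6, 0.03, 0, 0, 0, 0, 0, 0.6, 0, 0, 0, 0, 0, 0, 0.6, 0, 0, 0, 0, 0, 0, 0.6, 0, 0, 0, 0, 0, 0, 0.6]}}

```text
t: 8.57
position: [491.4, -142.4, 260.4]
eef_rot: [0.517, 0.483, -0.515, 0.484]
ft_force: [0.8, 0.7, -0.1]
grip_width: 0.4
```

Emit:
{"fn": "arm_command", "kwargs": {"steps": [0, 0, 0, 0, 0, 0, 1, 0, 0, 0, 0, 0, 0, 1, 0, 0, 0, 0, 0, 0, 1, 0, 0, 0, 0, 0, 0, 1, 0, 0, 0, 0, 0, 0, 1], "squeeze": 20}}

```text
t: 9.2
position: [490.5, -142.4, 260.8]
eef_rot: [0.517, 0.483, -0.515, 0.484]
ft_force: [-1.4, -0.6, 0.3]
grip_width: 0.096
```

Run:
```python
from h import *
plan([491,-141,262],-4.2)
```

```text
t 9.2 p [ 490.5 -142.4  260.8] F [-1.4 -0.6  0.3] w 0.096
axes
 [[ 0.002  0.998 -0.065]
 [ 0.001 -0.065 -0.998]
 [-1.     0.002 -0.001]]
d [-0.003  0.001 -0.004] mm [-1.2  0.4 -1.4] turn [ 0.006 -0.001 -0.001]
```

Emit:
{"fn": "arm_command", "kwargs": {"steps": [-0.04, 0.004, 0, 0, 0, 0, 1, -0.04, 0.008, 0, 0, 0, 0, 1, -0.04, 0.012, 0, 0, 0, 0, 1, -0.038, 0.015, 0, 0, 0, 0, 1, 0, 0, 0, 0, 0, 0, 1]}}

```text
t: 9.82
position: [505.4, -143.7, 324.5]
eef_rot: [0.516, 0.484, -0.516, 0.483]
ft_force: [-0.8, -0.4, -1.1]
grip_width: 0.1
```

Run:
```python
from h import *
plan([490.5+77.1*.997,-142.4-77.1*.07,260.8+141.3],-4.2)
```

```text
t 9.825 p [ 505.4 -143.7  324.5] F [-0.8 -0.4 -1.1] w 0.1
axes
 [[-0.001  0.998 -0.066]
 [ 0.001 -0.066 -0.998]
 [-1.    -0.001 -0.001]]
d [-0.194  0.155 -0.   ] mm [-77.7  62.   -0.1] turn [ 0.005 -0.001  0.001]
```

Emit:
{"fn": "arm_command", "kwargs": {"steps": [-0.038, 0.018, 0, 0, 0, 0, 1, -0.036, 0.021, 0, 0, 0, 0, 1, -0.033, 0.025, 0, 0, 0, 0, 1, -0.031, 0.027, 0, 0, 0, 0, 1, 0, 0, 0, 0, 0, 0, 1]}}

```text
t: 10.45
position: [538.7, -146.8, 376.3]
eef_rot: [-0.514, -0.487, 0.519, -0.479]
ft_force: [-1.3, -0.5, -1.0]
grip_width: 0.102
```

Run:
```python
from h import *
plan([490.5+77.1*.997,-142.4-77.1*.07,260.8+141.3],-4.2)
from station import manip
import cv2
for n,o in(("side",(210,150)),("top",(260,140))):
    r=manip.read_camera(n); c=cv2.cvtColor(r["color"],cv2.COLOR_RGB2BGR)
    x,y=o;cv2.imwrite(f"pics/{n}5.png",cv2.resize(c[y:y+120,x:x+140],None,fx=5,fy=4.9,interpolation=cv2.INTER_CUBIC))
```

```text
t 10.45 p [ 538.7 -146.8  376.3] F [-1.3 -0.5 -1. ] w 0.102
axes
 [[-0.013  0.998 -0.067]
 [ 0.003 -0.067 -0.998]
 [-1.    -0.014 -0.002]]
d [-0.065  0.071 -0.002] mm [-26.1  28.3  -0.9] turn [ 0.004 -0.001  0.009]
```

View pics/side5.png

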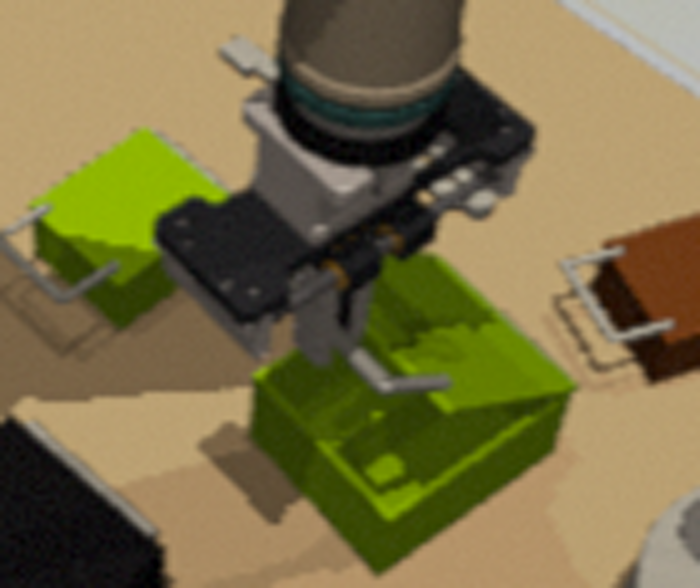

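Emit:
{"fn": "arm_command", "kwargs": {"steps": [-0.03, 0.028, 0, 0, 0, 0.008, 1, -0.024, 0.026, 0, 0, 0, 0, 1, -0.011, 0.013, 0, 0, 0, 0, 1, 0, 0, 0, 0, 0, 0, 1, 0, 0, 0, 0, 0, 0, 1]}}

```text
t: 11.18
position: [562.0, -149.1, 399.9]
eef_rot: [-0.514, -0.487, 0.52, -0.478]
ft_force: [-2.7, -0.3, 2.3]
grip_width: 0.098
```

Run:
```python
from h import *
plan([490.5+77.1*.997,-142.4-77.1*.07,260.8+141.3],-4.2)
from station import manip
from scipy.optimize import brentq
s=manip.get_state();p=np.array(s["position"])+180*R.from_quat(s["eef_rot"]).as_matrix()[:,0]
print("pinch",p)
for hx in(676,680,684):
    f=(hx-p[0])/.997;v=p[2]-70
    print(hx,np.degrees(np.arctan2(v,f)-np.arctan2(12,190)),np.hypot(f,v),np.hypot(190,12))
```

```text
t 11.175 p [ 562.  -149.1  399.9] F [-2.7 -0.3  2.3] w 0.098
axes
 [[-0.014  0.997 -0.069]
 [ 0.004 -0.069 -0.998]
 [-1.    -0.015 -0.003]]
d [-0.006  0.013 -0.004] mm [-2.3  5.2 -1.7] turn [ 0.003 -0.002  0.009]
pinch [ 559.41713259 -148.39069384  219.89137975]
676 48.42751758362601 190.10762355422312 190.3785702225962
680 47.48644149971086 192.6013737414074 190.3785702225962
684 46.56966349973417 195.14574724597358 190.3785702225962
```

Emit:
{"fn": "arm_command", "kwargs": {"steps": [-0.006, 0.018, 0, 0, 0, 0, 1, 0, 0, 0, 0, 0, 0, 1, 0, 0, 0, 0, 0, 0, 1, 0, 0, 0, 0, 0, 0, 1, 0, 0, 0, 0, 0, 0, 1]}}

```text
t: 11.8
position: [566.4, -149.8, 402.0]
eef_rot: [-0.513, -0.489, 0.522, -0.475]
ft_force: [-3.7, -0.5, 3.8]
grip_width: 0.094
```

Run:
```python
from h import *
from station import manip
s=manip.get_state();p=np.array(s["position"])+180*R.from_quat(s["eef_rot"]).as_matrix()[:,0]
print("pinch",p)
for hx in(676,680,684):
    f=(hx-p[0])/.997;v=p[2]-70
    print(hx,np.degrees(np.arctan2(v,f)-np.arctan2(12,190)),np.hypot(f,v))
for n,o in(("side",(260,170)),("top",(280,130))):
    r=manip.read_camera(n); c=cv2.cvtColor(r["color"],cv2.COLOR_RGB2BGR);cv2.imwrite(f"pics/{n}6f.png",c)
    x,y=o;cv2.imwrite(f"pics/{n}6.png",cv2.resize(c[y:y+100,x:x+100],None,fx=6,fy=6,interpolation=cv2.INTER_CUBIC))
```

```text
pinch [ 562.32471596 -148.64780198  222.07021558]
676 49.52474076356978 190.06657619263595
680 48.56927511791011 192.50008612395305
684 47.637916629988894 194.98578357751265
```

View pics/side6.png

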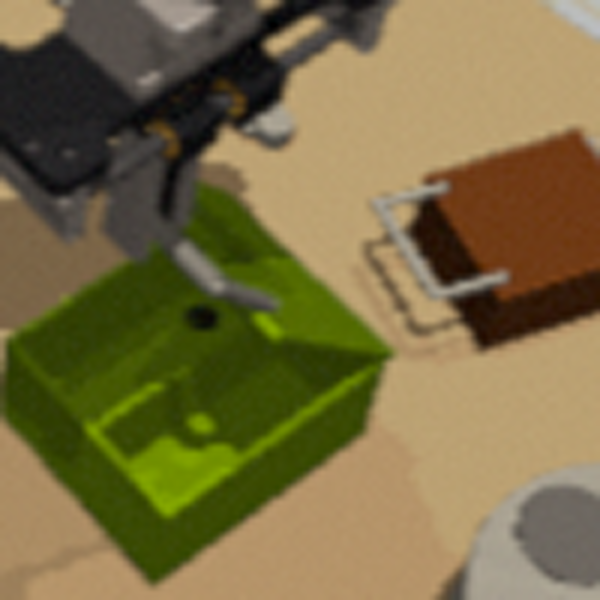

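View pics/top6f.png

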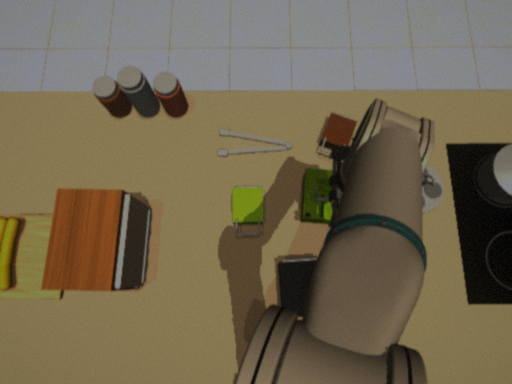

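```bash
python3 - <<'E'
from h import *
h=np.array([.9973,-.0732,0]);n=np.array([.0732,.9973,0])
def onplane(p,q):
    o,d=ray("side",p);s=n@(q-o)/(n@d);return o+s*d
T=lambda p,x,y:(p[0]/6+x-.3,p[1]/6+y-.3)
e0=onz("side",T((180,415),240,190),82);print("e0",e0)
for dx,dy in[(0,0),(3,0),(0,3),(-3,0),(0,-3)]:
    e=onplane(T((222+dx,290+dy),260,170),e0);d=e-e0;f,u=h@d,d[2]
    # angle from chord with hinge 190 behind, 12 down
    print(e.round(1),"fwd",f.round(1),"up",u.round(1),"ang",np.degrees(np.arctan2(u+12,190-f)-np.arctan2(12,190)).round(1),np.hypot(u+12,190-f).round(1))
o,d=ray("side",T((222,290),260,170));print("d",d/np.linalg.norm(d))
E
python3 - <<'E'
import cv2
c=cv2.imread("pics/side6f.png")
cv2.imwrite("pics/z7.png",cv2.resize(c[195:240,270:335],None,fx=12,fy=12,interpolation=cv2.INTER_CUBIC))
c=cv2.imread("pics/top6f.png")
cv2.imwrite("pics/z8.png",cv2.resize(c[155:235,290:360],None,fx=7,fy=7,interpolation=cv2.INTER_CUBIC))
E
```

```text
e0 [ 486.8 -184.    82. ]
[ 565.7 -189.8  203.4] fwd 79.1 up 121.4 ang 46.7 173.5
[ 567.6 -189.9  201.7] fwd 81.0 up 119.7 ang 46.8 170.9
[ 566.1 -189.8  200.9] fwd 79.5 up 118.9 ang 46.2 171.3
[ 563.7 -189.6  205.2] fwd 77.1 up 123.2 ang 46.5 176.1
[ 565.3 -189.8  206. ] fwd 78.7 up 124.0 ang 47.1 175.7
d [ 0.4777326   0.31850966 -0.81873265]
```

View pics/z7.png

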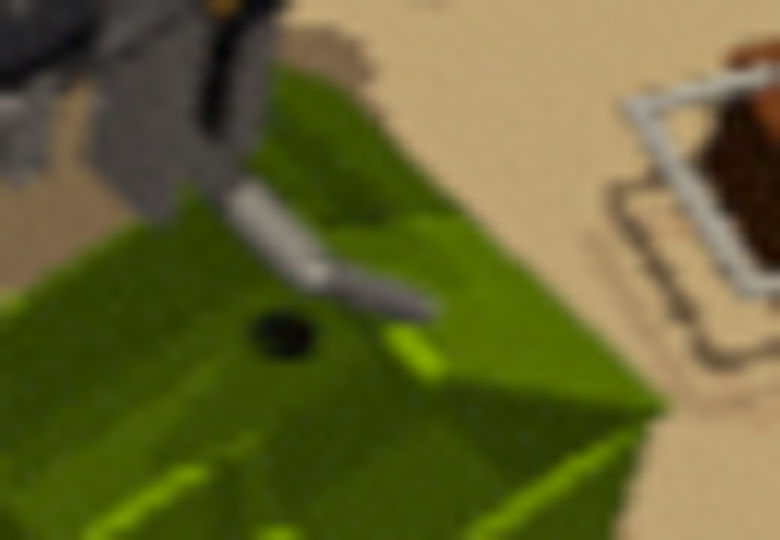

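View pics/z8.png

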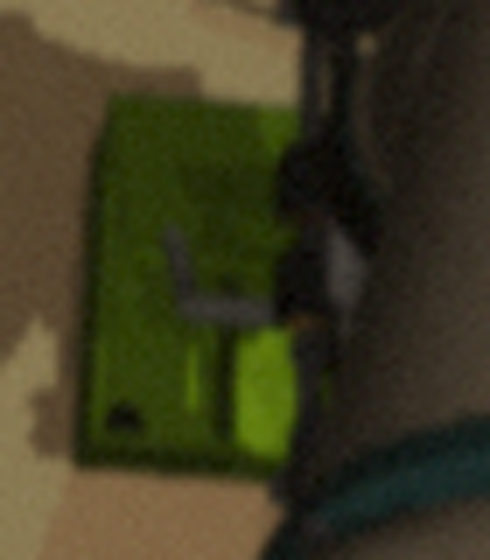

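Run:
```python
from h import *
from scipy.optimize import brentq
h=np.array([.9973,-.0732,0])
def ang(c,p,hx):
    H=np.array([hx,-155,70.]);o,d=ray(c,p)
    def g(z):
        q=o+d*(z-o[2])/d[2];f=h@(H-q);return np.hypot(f,z-70)-190.4,q,f
    zs=np.arange(75,262,.5);r=[g(z)[0] for z in zs];out=[]
    for i in range(len(zs)-1):
        if r[i]*r[i+1]<0:
            z=brentq(lambda z:g(z)[0],zs[i],zs[i+1]);_,q,f=g(z);out.append((q.round(1),round(float(np.degrees(np.arctan2(z-70,f)-np.arctan2(12,190))),1)))
    return out
for hx in(675,678,681):
    print(hx,"side",ang("side",(318/12+270-.5,275/12+195-.5),hx),"top",ang("top",(178/7+290-.5,305/7+155-.5),hx))
    print("closed check", ang("side",(180/6+240-.3,415/6+190-.3),hx),ang("top",(170/6+280-.3,517/6+150-.3),hx))
# pinch projected
from scipy.spatial.transform import Rotation
```

```text
675 side [(array([ 555.6, -194.2,  220.8]), 48.8)] top [(array([566.9, -97.3, 223.9]), 50.3)]
closed check [(array([ 482.9, -187.2,   91.4]), 2.8)] [(array([491.7, -93.7, 104. ]), 6.7)]
678 side [(array([ 556.5, -193.5,  219.2]), 48.0)] top [(array([567.3, -97.6, 222.1]), 49.4)]
closed check [(array([ 485.5, -185.1,   85.2]), 1.0)] [(array([492.9, -95.1,  93.4]), 3.5)]
681 side [(array([ 557.5, -192.9,  217.5]), 47.2)] top [(array([567.7, -97.9, 220.1]), 48.4)]
closed check [(array([ 488.2, -182.8,   78.4]), -1.1)] [(array([494.6, -97. ,  79.6]), -0.7)]
```

Emit:
{"fn": "arm_command", "kwargs": {"steps": [-0.007, 0, 0, 0, 0, 0.008, 1, -0.006, 0, 0, 0, 0, 0.005, 1, 0, 0, 0, 0, 0, 0, 1, 0, 0, 0, 0, 0, 0, 1, 0, 0, 0, 0, 0, 0, 1]}}

```text
t: 12.52
position: [567.8, -149.8, 407.0]
eef_rot: [0.519, 0.483, -0.516, 0.482]
ft_force: [-1.7, 0.1, -0.6]
grip_width: 0.099
```

```bash
cat > a.py <<'E'
from h import *
from station import manip
s=manip.get_state();M=R.from_quat(s["eef_rot"]).as_matrix();p=np.array(s["position"])+180*M[:,0]
print("t",s["t"],"pinch",p.round(1),"tilt",M[:,0].round(3),s["ft_force"],s["joint_vel"].round(3))
for hx in(676,678,680.4):
    f=(hx-p[0])/.997;v=p[2]-70
    print(hx,np.degrees(np.arctan2(v,f)-np.arctan2(12,190)).round(2),np.hypot(f,v).round(1))
E
python3 a.py
```

```text
t 12.525 pinch [ 568.3 -149.2  227. ] tilt [ 0.002  0.003 -1.   ] [-1.72929997  0.13449509 -0.61029512] [ 0.002  0.001 -0.     0.     0.     0.003 -0.001]
676 51.85 190.6
678 51.36 191.7
680.4 50.77 193.1
```

Run:
```python
from h import *
from station import manip
for n,(x,y,w,hh) in dict(side=(270,185,65,50),top=(290,155,70,60)).items():
    r=manip.read_camera(n); c=cv2.cvtColor(r["color"],cv2.COLOR_RGB2BGR);cv2.imwrite(f"pics/{n}9f.png",c)
    cv2.imwrite(f"pics/{n}9.png",cv2.convertScaleAbs(cv2.resize(c[y:y+hh,x:x+w],None,fx=10,fy=10,interpolation=cv2.INTER_CUBIC),alpha=1.3))
```

```text
(no output)
```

View pics/side9.png

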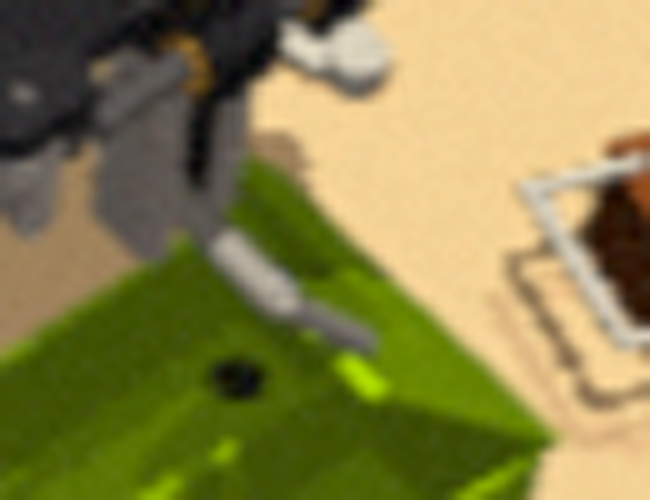

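View pics/top9.png

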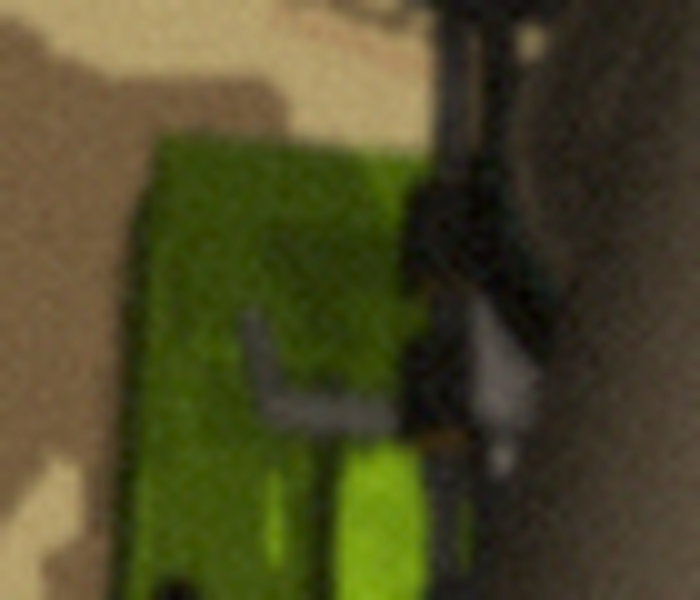

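View pics/side9f.png

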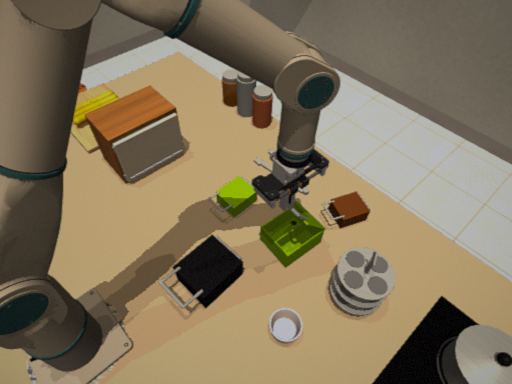

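Run:
```python
from h import *
from scipy.optimize import brentq
h=np.array([.9973,-.0732,0])
def ang(c,p,hx):
    H=np.array([hx,-155,70.]);o,d=ray(c,p)
    def g(z):
        q=o+d*(z-o[2])/d[2];return np.hypot(h@(H-q),z-70)-190.4
    z=brentq(g,150,258);q=o+d*(z-o[2])/d[2];return q.round(1),np.degrees(np.arctan2(z-70,h@(H-q))-np.arctan2(12,190)).round(2)
for hx in(676,678,680.4): print(hx,ang("side",(298,214.8),hx),ang("top",(315.7,195.5),hx))
```

```text
676 (array([ 562.3, -193.8,  225.1]), np.float64(50.91)) (array([572.4, -98.9, 227.2]), np.float64(52.03))
678 (array([ 563. , -193.4,  224. ]), np.float64(50.38)) (array([572.7, -99.1, 226. ]), np.float64(51.41))
680.4 (array([ 563.7, -193. ,  222.8]), np.float64(49.75)) (array([573. , -99.3, 224.6]), np.float64(50.65))
```

```bash
python3 a.py; python3 -c "
from station import manip
print(manip.job_done())"
```

```text
t 12.625 pinch [ 568.3 -149.2  227. ] tilt [ 0.002  0.003 -1.   ] [-1.09704476 -0.33214338 -0.86131549] [-0.    -0.001  0.    -0.002  0.001  0.     0.002]
676 51.84 190.6
678 51.35 191.7
680.4 50.77 193.1
the job is handed in; nothing more can be done
None
```

I pushed the cupboard door shut with closed fingers, then pinched the larger green box's handle bar and lifted the lid along its arc. I handed the job in at 12.6 s, with the gripper still holding the lid open.

- **Door:** after I backed off, the top view showed the door's edge parallel to the cupboard front to within about 0.005 rad. That is well inside the 0.07 rad catch zone, so I take it as seated, though I had no direct reading of the door angle. The hardest push I read was about 19 N, though forces were only read at the end of each move.
- **Lid:** my angle estimates range from 49.7 to 52 degrees, with a best guess of 50.6. The gripper position and the two camera views disagreed by up to about 1.5 degrees. The main cause is about 4 mm of uncertainty in where the hinge line lies.
- **Hold:** at hand-in the grip was on the 10 mm bar and the arm was still. The wrist force was about 1.5 N.
- **Bystanders:** the last side picture shows the idli stand and ramekin where they started, by eye. The arm hid the tongs there, but the top view taken just before the last small lift adjustment shows them in place.

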